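Set up the scoring tablet's folding stand

TASK

Set the scoring tablet up on its folding stand: push the stand's prop leg out from behind the upright rest until it hits its stop, then lean the rest back until the leg's foot bar stands firmly on the rear rail of the base. Then lift the tablet out of its dock and stand it centred on the rest's shelf, screen facing out, leaning back against the rest, without letting it fall over, and leave the ball, bails, cone and mug where they are.

Things in the scene. Friction and masses are not known exactly. Their poses are not given: they have to be found in the camera images.
- stand: Base of the folding stand, screwed down: dark steel tube frame 20 mm high, x -75 to +65 mm, 100 mm wide (y), open in the middle. Origin: underside; the viewer's side (front) is -x. The front tube (x -75 to -51) carries the rest's hinge: a line along y at x = -55, z = 26 mm. The leg's foot bar comes to stand on the rear rail (x +25 to +65, top at z = 20 mm).
- rest (a joint): Tilt of the metal rest, rad: 0 upright, grows as its top leans back (to the stand's +x). Plate 84 mm wide, 145 mm tall from the hinge, 6 mm thick; its front face passes through the hinge line. Stiff: starts within 0.1 of upright, stays where left when empty (1-2.5 N at the top moves it), sags under the tablet without the leg. With the leg fully out the foot bar meets the rail at about 0.40.
- leg (a joint): Swing of the prop leg relative to the rest, rad: 0 folded against the rest's back, 0.75 at its stop, outwards to the stand's +x; starts at 0 to 0.22. Two flat bars hinged 125 mm up the rest, 12 mm behind its front face, reaching 117.5 mm down to a round foot bar. Stiff: stays where it is left; 1 to 2.5 N at the foot bar moves it.
- leg_foot (a point): Centre of the leg's foot bar, which runs along the stand's y, 12 mm thick and 210 mm long: 63 mm stick out beyond each side of the rest and 55 mm beyond each side of the base, where it can be pushed from the front. With the rest upright it is about 34 mm above the ledge when folded and 65 mm when fully out. z axis: up the leg to its hinge.
- rest_seat (a point): Middle of the shelf's top where it meets the rest's front face, 4 mm up the rest from the hinge. Axes tilt with the rest: -x out of the front face, y along the shelf, z up the face. The shelf is 24 mm deep (x -24 to 0) and 84 mm long (y), open at the ends, closed in front by an upstand 4 mm thick, 12 mm above the shelf.
- rest_top (a point): Middle of the rest's top edge (6 mm thick, 145 mm up the rest from the hinge). Axes as rest_seat.
- dock: Charging dock, fixed: a black plastic block 80 mm (x) x 160 mm (y) x 50 mm high with a slot in the middle of its top, 16 mm (x) x 138 mm (y), 35 mm deep (slot floor at z = 15 mm). Origin: centre of the underside; front (the tablet's screen side) is -x. The dock may stand left or right of the stand.
- tablet: Scoring tablet in a black case, loose, 12 mm thick (x), 130 mm wide (y), 200 mm tall (z), 0.3 to 0.6 kg. Origin: centre of its lower edge face; screen on the -x side. Starts upright in the dock's slot, 165 mm showing.
- tablet_top (a point): Middle of the tablet's top edge face, 200 mm above its origin.
- tablet_screen (a point): Centre of the tablet's screen face, 100 mm up from its lower edge, 6 mm in front of its middle plane.
- ball_center (a point): Centre of the white practice ball, 72 mm in diameter, resting in a low fixed rubber ring 60 mm wide.
- bail_a: One of two ash bails lying on the ledge, 109 mm long, 22 mm thick. Origin: underside of its middle.
- bail_b: The other ash bail, lying beside it, the same.
- cone: Orange plastic marker cone, 150 mm tall on a 110 mm square foot. Origin: centre of the underside.
- mug: Green ceramic mug, 80 mm across, 95 mm tall, handle at its +y. Origin: centre of the underside.
There are look-alikes about, which are no part of the job. What is meant by the tablet is not green, and is the larger of those in its own colour. There is more than one size of the stand; the job needs the largest.

How it is judged:
By the outcome, as a careful person would: the job done as asked, in the order asked, and still so for the second after the job is handed in, with the robot touching nothing.
It also fails if it takes over 72 s, if anything falls off the work surface, if the arm or the gripper's body presses on something with over 40 N, if the wrist force passes 120 N, or if a joint passes its speed limit or range.

ROBOT

A 6-joint arm with a two-finger parallel gripper is mounted at the origin on the work surface. World frame = base frame: x ahead of the robot, y to its left, z up, the work surface at z = 0. Lengths are in mm, angles in rad, forces in N, time in s.
With the tool pointing down it reaches from about 300 to 775 mm from the base axis. Payload 14.6 kg.
Tool frame: the origin (TCP) lies midway between the tips of the shut fingers; the grasp point (between the pads) lies 19 mm behind it; z points along the fingers, y is the line along which they close (so a half turn about z gives the same grasp; the last joint's range is limited). The gripper opens to 94 mm and grips with 3 to 60 N. Pads are 16 mm wide; open, the fingers measure 119 mm over their backs; the gripper's body (75 mm by 177 mm) begins 78 mm behind the grasp point.
Start: joints at [1.239, 0.3, 1.521, -0, 1.321, -0.067], TCP at [143.942, 530.82, 205.446] pointing down, gripper open.
Joint ranges: [-3.03, 3.03], [-0.79, 2.21], [0.23, 2.52], [-1.04, 4.18], [0, 3.07], [-2.55, 2.55]. Speed limits (rad/s): [2.22, 2.22, 2.57, 3.14, 3.14, 3.14].

INTERFACE

Orientations are given as [roll, pitch, yaw] about the fixed x, y, z axes, in that order (R = Rz(yaw) Ry(pitch) Rx(roll)).
In Python, from cell import manip gives the robot as it stands.
- The arm moves only by the shell command python3 -m creep 'ROWS' [OPENING] [FORCE]. ROWS is text: rows parted by semicolons, each of 6 numbers parted by spaces: the shift along the tool's x, y, z normalised to -1 to 1, where 1 is 4 cm, then the turn, a rotation vector about the tool's x, y, z normalised to -1 to 1, where 1 is pi rad. In form: dx dy dz ax ay az; .... A call has 1 to 20 rows; each row shifts and turns the commanded pose from where the row before left it, along the tool's axes as they then stand; what a row does not reach is not made up. A row lasts 1/8 s, in which the tool goes at most 62.5 mm and 10.7 degrees, less where a joint would pass 70% of its speed; a pose out of reach is approached as far as the arm can. A call with a number of a shift or a turn outside -1 to 1 is refused whole. A call with a gripper value outside its range is refused whole. OPENING is the closure, from 0 (fully open) to 1 (shut), set as the call begins (- or left out, the last holds). The fingers move at their own pace and stop on an object; FORCE is the grip in N (left out, the last holds). Time passes only in rows, so rows that do not move let the fingers close. It gives the time, the measured TCP pose, the force, the opening and the grip force at its end, in the units of the state.
- manip.read_state(): the state, without advancing time (a new reading comes with each control period).
- manip.camera(name): name is "scene" or "top"; returns a dict with "color" (384x512x3 uint8, red, green, blue), "range_z" (384x512 float32, mm along the optical axis (not along the pixel's ray), 0 where there is no reading), "camera_matrix" (3x3 intrinsics, pixels), "T" (4x4, takes a point from camera to world coordinates). Camera axes: x right, y down, z forward; pixel columns grow to the right and rows downward; lengths in mm; the calibration is good to about 2 mm. A picture is of the moment at which its call begins.
- manip.sign_off(): hands the job in; it is judged then, once.
The state is a dict: "clock": time; "joints": joint angles; "qd": joint speeds; "effort": joint torques, N m; "eef_pos": TCP position; "eef_rot": TCP orientation; "wrist_force": force on the tool from outside, world axes, zero at the start; "moment": the same for the moment, N m; "finger_gap": finger opening in mm; "finger_force": force on a finger pad.
Only numpy, scipy, OpenCV 4.12 (cv2) and the standard library are available. Lean on these libraries where they do the work, as an engineer would, in place of code of your own. Each camera call takes 0.05 s, during which the arm holds its last target. There are 200 camera calls.

## Working session

There is one attempt and no reset: what is moved stays moved. The work goes in short steps, Python scripts to look and compute and a shell command to move; the robot and the scene stay as the last step left them, time stands still between calls to the robot, and variables do not carry over. Pictures are saved under pics/ and viewed, at most 10 in all, crops included, and the job is handed in when it is done.

```bash
ls; mkdir -p pics
python3 - <<'E'
from cell import manip
import cv2,numpy as np
np.set_printoptions(suppress=True,precision=3)
s=manip.read_state();print(s)
for n in("scene","top"):
    c=manip.camera(n);np.savez(f"{n}0.npz",**c)
    print(n,c["camera_matrix"],c["T"])
    cv2.imwrite(f"pics/{n}0.png",cv2.resize(c["color"][...,::-1],(800,600)))
E
```

```text
pics
{'clock': 0.0, 'joints': array([ 1.239,  0.3  ,  1.522, -0.   ,  1.321, -0.067]), 'qd': array([ 0.   , -0.002, -0.001,  0.001,  0.001,  0.   ]), 'effort': array([  0.   , -53.18 , -35.273,   0.071,   0.024,  -0.   ]), 'eef_pos': array([143.863, 530.574, 204.892]), 'eef_rot': array([-3.14 , -0.   ,  2.877]), 'wrist_force': array([ 0.125, -0.075, -0.024]), 'moment': array([-0.011,  0.031, -0.062]), 'finger_force': 0.0, 'finger_gap': 93.93624801169413}
scene [[354.463   0.    260.843]
 [  0.    354.463 193.709]
 [  0.      0.      1.   ]] [[   0.867    0.378   -0.324  936.391]
 [   0.497   -0.632    0.594 -720.838]
 [   0.02    -0.676   -0.736 1046.155]
 [   0.       0.       0.       1.   ]]
top [[493.701   0.    246.662]
 [  0.    493.701 181.953]
 [  0.      0.      1.   ]] [[  -0.001   -0.992    0.125  378.55 ]
 [  -1.       0.001    0.001   -5.814]
 [  -0.001   -0.125   -0.992 1476.121]
 [   0.       0.       0.       1.   ]]
```

View pics/scene0.png

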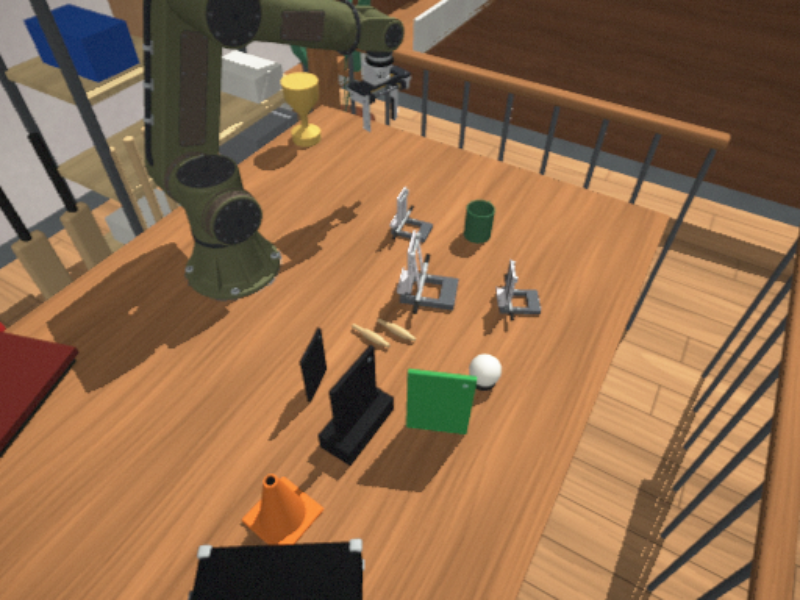

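View pics/top0.png

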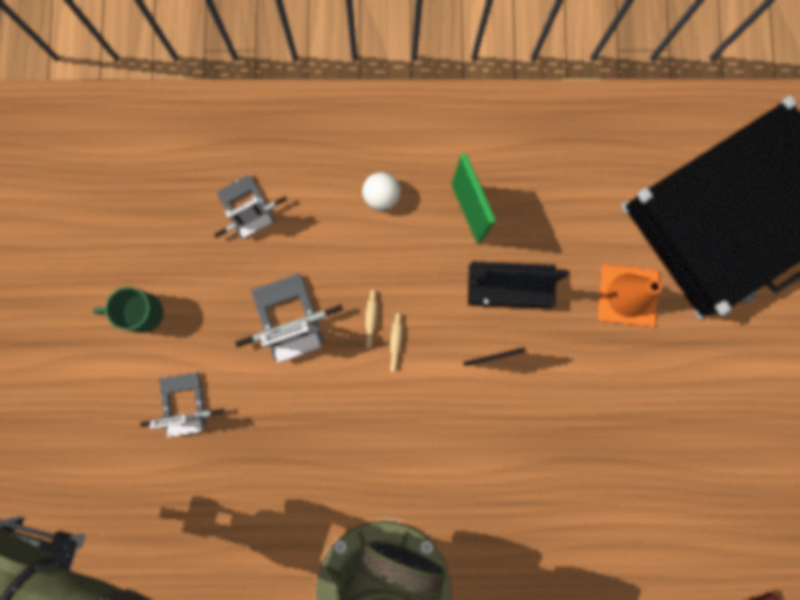

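In the scene view, the tablet candidates are the black one in the dock at (355,390), a smaller black one at (314,365) and a green one at (440,400). I choose the docked one: black and the larger of the two. The stand candidates are (428,280), (410,220) and (518,295). I choose (428,280), which is also the largest in the top view at (288,318).

```bash
cat > h.py <<'E'
from cell import manip
import cv2,numpy as np
np.set_printoptions(suppress=True,precision=3,linewidth=150)
def xyz(c):
    K,T,d=c["camera_matrix"],c["T"],c["range_z"]
    v,u=np.mgrid[:384,:512]
    p=np.stack([(u-K[0,2])/K[0,0]*d,(v-K[1,2])/K[1,1]*d,d],-1)
    w=p@T[:3,:3].T+T[:3,3]; w[d<=0]=np.nan
    return w
E
python3 - <<'E'
from h import *
t=dict(np.load("top0.npz"));s=dict(np.load("scene0.npz"))
wt,ws=xyz(t),xyz(s)
a=t["color"][160:245,145:235,::-1];b=s["color"][135:205,235:305,::-1];d=s["color"][200:300,185:285,::-1]
g=lambda i:cv2.resize(i,(400,400),interpolation=cv2.INTER_CUBIC)
cv2.imwrite("pics/crop0.png",cv2.resize(np.hstack([g(a),g(b)]),(800,400)))
def rep(n,m,w):
    p=w[m];r=cv2.minAreaRect(p[:,:2].astype(np.float32));print(n,len(p),p.mean(0),"z",np.percentile(p[:,2],[2,50,98]),r)
for nm,c,w in(("top",t,wt),("scene",s,ws)):
    h=cv2.cvtColor(c["color"],cv2.COLOR_RGB2HSV).astype(int);X,Y,Z=w[...,0],w[...,1],w[...,2]
    box=(X>400)&(X<640)&(Y>70)&(Y<300)
    grey=(h[...,1]<90)&box
    rep(nm+" base",grey&(Z>12)&(Z<26)&(h[...,2]<150),w)
    rep(nm+" rest hi",grey&(Z>100),w)
    rep(nm+" all",grey&(Z>12),w)
    dark=(h[...,2]<60)&(Y<-120)&(Y>-450)&(X>350)&(X<700)
    rep(nm+" dock top",dark&(Z>43)&(Z<56),w)
    rep(nm+" tablet",dark&(Z>80),w)
    rep(nm+" tablet top",dark&(Z>205),w) if (dark&(Z>205)).sum()>3 else print("none")
E
```

```text
top base 628 [534.221 191.132  19.383] z [12.925 19.368 24.961] ((503.5636291503906, 183.19882202148438), (138.68563842773438, 99.82504272460938), 19.487117767333984)
top rest hi 218 [460.32 167.73 153.23] z [102.478 157.741 173.666] ((464.9457092285156, 169.63760375976562), (24.11480712890625, 84.2808837890625), 19.30098533630371)
top all 1411 [494.231 178.467  47.278] z [ 13.875  26.983 170.582] ((499.394287109375, 183.77938842773438), (163.8509063720703, 168.9042510986328), 61.621185302734375)
top dock top 730 [ 547.73  -233.415   49.094] z [43.65  48.931 54.75 ] ((559.1649169921875, -241.41064453125), (158.80203247070312, 75.06390380859375), 87.70173645019531)
top tablet 581 [ 551.916 -234.002  172.422] z [ 84.628 185.72  217.523] ((488.00299072265625, -230.47483825683594), (128.12332153320312, 168.17803955078125), 82.18209075927734)
top tablet top 231 [ 561.102 -236.297  213.25 ] z [206.236 213.334 218.55 ] ((561.6607666015625, -240.4769287109375), (127.98516082763672, 13.23592758178711), 87.30117797851562)
scene base 316 [530.269 181.81   19.292] z [12.436 19.534 25.121] ((502.
[... 270 characters left out ...]
cene all 754 [494.801 169.676  53.894] z [ 13.266  30.9   170.115] ((500.6059875488281, 183.63198852539062), (166.2521514892578, 170.96469116210938), 59.18259811401367)
scene dock top 665 [ 569.658 -256.608   49.5  ] z [44.09  49.657 54.566] ((507.94940185546875, -241.07730102539062), (159.4307403564453, 192.42282104492188), 85.9972915649414)
scene tablet 1052 [ 537.919 -239.749  148.81 ] z [ 83.232 145.146 216.304] ((491.6653137207031, -231.93841552734375), (129.33688354492188, 171.15533447265625), 80.56047821044922)
scene tablet top 153 [ 565.209 -246.614  212.683] z [205.359 213.396 217.615] ((564.30029296875, -243.98788452148438), (129.4927520751953, 9.38889217376709), 87.47553253173828)
```

View pics/crop0.png

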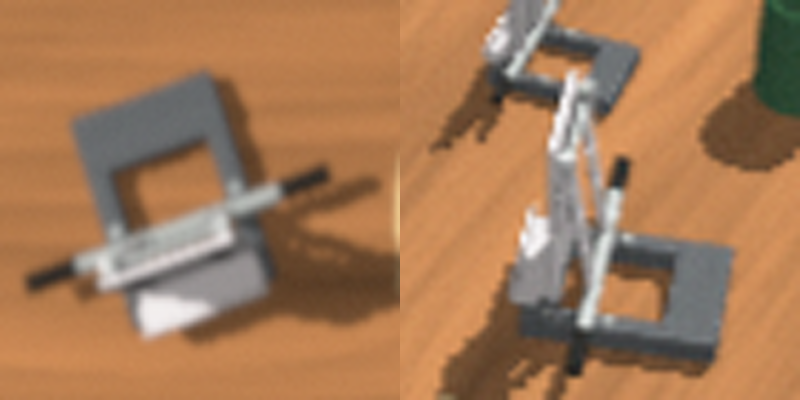

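Left crop: the large stand from above, with the foot bar's black ends at (50,275) and (305,180) and the shelf at (200,290). Right crop: the rest is upright, the foot bar runs from (622,170) to (575,360), and the rear rail is at (700,300). Both cameras put the base at about (503,182), yaw 19.5°, size 139×100, which is the largest stand. Next I check which side the screen is on, and the bar and rest angles.

```bash
cat >> h.py <<'E'
from scipy.spatial.transform import Rotation as R
yaw=np.deg2rad(19.5);U=np.array([np.cos(yaw),np.sin(yaw),0]);V=np.array([-U[1],U[0],0]);O=np.array([503.3,182.3,0])+5*U
def st(p): # world->stand
    d=np.asarray(p)-O;return np.stack([d@U,d@V,d[...,2]],-1)
def ws_(x,y,z): return O+x*U+y*V+[0,0,z]
def go(p,rpy=None):
    s=manip.read_state();A=R.from_euler("xyz",s["eef_rot"])
    print("pose",s["eef_pos"],s["eef_rot"],"t",s["clock"],"F",s["wrist_force"],"joints",s["joints"])
    print(" shift first, tool units(total):",A.inv().apply(np.asarray(p)-s["eef_pos"])/40)
    if rpy is not None:
        B=R.from_euler("xyz",rpy);print(" then turn units:",(A.inv()*B).as_rotvec()/np.pi, "| shift if after turn:",B.inv().apply(np.asarray(p)-s["eef_pos"])/40)
E
python3 - <<'E'
from h import *
t=dict(np.load("top0.npz"));s=dict(np.load("scene0.npz"))
for nm,c in(("top",t),("scene",s)):
    w=xyz(c);q=st(w);h=cv2.cvtColor(c["color"],cv2.COLOR_RGB2HSV).astype(int)
    ends=(np.abs(np.abs(q[...,1])-90)<18)&(np.abs(q[...,0]+20)<70)&(q[...,2]>15)&(q[...,2]<80)&(h[...,1]<100)
    for sg in(-1,1):
        m=ends&(np.sign(q[...,1])==sg);print(nm,"bar end",sg,m.sum(),np.median(q[m],0) if m.any() else "")
    r=(np.abs(q[...,1])<42)&(np.abs(q[...,0]+55)<40)&(q[...,2]>60)&(q[...,2]<185)&(h[...,1]<100)
    p=q[r];print(nm,"rest n",len(p))
    for z0 in range(60,180,20):
        k=(p[:,2]>z0)&(p[:,2]<=z0+20)
        if k.sum()>2:print(z0,k.sum(),np.percentile(p[k,0],[5,50,95]),np.percentile(p[k,1],[2,98]))
def g(i):return cv2.resize(np.clip(i.astype(float)*3,0,255).astype(np.uint8),(400,400),interpolation=cv2.INTER_CUBIC)
cv2.imwrite("pics/crop1.png",np.hstack([g(t["color"][150:230,290:370,::-1]),g(s["color"][215:300,195:260,::-1])]))
E
```

```text
top bar end -1 20 [-26.943 -84.707  40.546]
top bar end 1 23 [-26.671  85.209  41.641]
top rest n 253
60 17 [-54.638 -54.382 -28.502] [-40.333  35.372]
80 19 [-55.25  -54.855 -30.768] [-36.939  36.001]
100 22 [-55.974 -55.435 -33.497] [-40.772  40.673]
120 17 [-56.327 -55.905 -37.772] [-36.833  33.711]
140 82 [-56.805 -45.873 -42.097] [-40.282  36.58 ]
160 96 [-56.805 -53.425 -41.378] [-38.73   39.768]
scene bar end -1 22 [-24.222 -89.497  41.184]
scene bar end 1 9 [-22.987  90.794  40.321]
scene rest n 192
60 27 [-51.252 -48.623 -28.621] [-40.91   32.039]
80 28 [-52.387 -36.982 -31.271] [-39.9    35.015]
100 26 [-52.694 -39.349 -35.524] [-40.953  24.832]
120 21 [-52.986 -40.624 -37.946] [-39.175  30.36 ]
140 46 [-52.923 -46.758 -40.797] [-40.991  39.067]
160 44 [-56.716 -51.976 -42.534] [-40.853  40.269]
```

View pics/crop1.png

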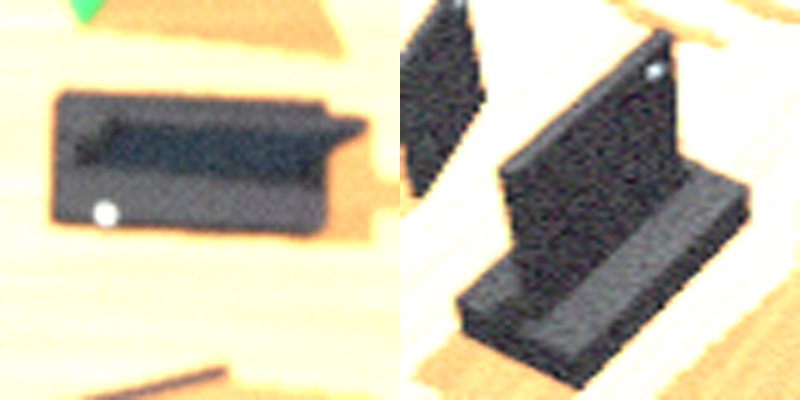

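Left: the dock from above. The tablet's bluish face, the screen, is at (205,150) and faces the robot (-x), as does the dock lamp at (105,213). Right: the plain back with a lens dot at (655,70). So the dock's yaw is about -2.3° and the screen is on -x. The rest is at about -0.01 rad and the foot bar at stand (-26, z 36).

Run:
```python
from h import *
go([*ws_(-66,-92,0)[:2],205],[np.pi,0,np.deg2rad(109.5)])
```

```text
pose [143.881 530.593 204.948] [-3.141 -0.     2.877] t 0.1 F [ 0.206 -0.081 -0.539] joints [ 1.239  0.3    1.522 -0.     1.321 -0.067]
 shift first, tool units(total): [-11.006  -8.811   0.008]
 then turn units: [-0.     0.     0.307] | shift if after turn: [-13.507   4.039  -0.001]
```

```bash
r="-0.786 -0.629 0 0 0 0"; python3 -m creep '-0.786 -0.629 0 0 0 0; -0.786 -0.629 0 0 0 0; -0.786 -0.629 0 0 0 0; -0.786 -0.629 0 0 0 0; -0.786 -0.629 0 0 0 0; -0.786 -0.629 0 0 0 0; -0.786 -0.629 0 0 0 0; -0.786 -0.629 0 0 0 0; -0.786 -0.629 0 0 0 0; -0.786 -0.629 0 0 0 0; -0.786 -0.629 0 0 0 0; -0.786 -0.629 0 0 0 0; -0.786 -0.629 0 0 0 0; -0.786 -0.629 0 0 0 0; 0 0 0 0 0 0.051; 0 0 0 0 0 0.051; 0 0 0 0 0 0.051; 0 0 0 0 0 0.051; 0 0 0 0 0 0.051; 0 0 0 0 0 0.051' 1
python3 - <<'E'
from h import *
go(ws_(-66,-92,20),[np.pi,0,np.deg2rad(109.5)]);print(st(manip.read_state()["eef_pos"]))
E
```

```text
clock: 2.6
eef_pos: [476.4, 75.6, 205.2]
eef_rot: [-3.141, -0.0, 1.91]
wrist_force: [0.4, -0.3, 0.1]
finger_gap: 0.3
finger_force: 0.0
pose [476.414  75.648 205.184] [-3.141 -0.     1.91 ] t 2.6 F [ 0.415 -0.325  0.102] joints [ 0.082  0.149  1.706  0.     1.287 -0.258]
 shift first, tool units(total): [-0.012  0.001  4.63 ]
 then turn units: [-0. -0. -0.] | shift if after turn: [-0.011 -0.001  4.63 ]
[-65.945 -91.559 205.184]
```

```bash
python3 -m creep '0 0 0.77 0 0 0; 0 0 0.77 0 0 0; 0 0 0.77 0 0 0; 0 0 0.77 0 0 0; 0 0 0.77 0 0 0; 0 0 0.77 0 0 0; 0 0.25 0 0 0 0; 0 0.25 0 0 0 0; 0 0.25 0 0 0 0; 0 0.25 0 0 0 0; 0 0.25 0 0 0 0; 0 0.25 0 0 0 0; 0 0.15 0 0 0 0; 0 0.15 0 0 0 0';python3 -m creep '0 0.08 0 0 0 0; 0 0.08 0 0 0 0';python3 - <<'E'
from h import *
s=manip.read_state();print(st(s["eef_pos"]),s["wrist_force"]@U,s["wrist_force"])
E
```

```text
clock: 4.35
eef_pos: [544.6, 100.0, 20.5]
eef_rot: [-3.141, 0.0, 1.915]
wrist_force: [-1.9, -1.8, 0.9]
finger_gap: 0.6
finger_force: 1.0
clock: 4.6
eef_pos: [550.4, 102.1, 20.6]
eef_rot: [-3.141, 0.0, 1.915]
wrist_force: [-1.0, -1.2, 0.8]
finger_gap: 0.3
finger_force: 1.0
[ 12.661 -91.311  20.592] -1.3586305690451728 [-1.031 -1.16   0.797]
```

```bash
for i in 1; do python3 -m creep '0 0.05 0 0 0 0; 0 0.05 0 0 0 0; 0 0.05 0 0 0 0' | grep -E 'pos|wrist'; python3 -m creep '0 0.05 0 0 0 0; 0 0 0 0 0 0' | grep -E 'pos|wrist';python3 -m creep '0 0.05 0 0 0 0; 0 0 0 0 0 0' | grep -E 'pos|wrist';python3 -m creep '0 0.05 0 0 0 0; 0 0 0 0 0 0' | grep -E 'pos|wrist'; done
```

```text
eef_pos: [556.1, 104.2, 20.7]
wrist_force: [-1.7, -3.2, 0.1]
eef_pos: [558.1, 105.0, 20.7]
wrist_force: [-0.5, -0.3, -0.9]
eef_pos: [559.9, 105.6, 20.7]
wrist_force: [0.5, -0.0, 0.3]
eef_pos: [561.8, 106.3, 20.6]
wrist_force: [-0.7, -0.5, 0.0]
```

```bash
cat >> h.py <<'E'
def look(tag):
    for nm in("top","scene"):
        c=manip.camera(nm);np.savez(f"{nm}{tag}.npz",**c);w=xyz(c);q=st(w);h=cv2.cvtColor(c["color"],cv2.COLOR_RGB2HSV).astype(int)
        gr=h[...,1]<100
        for sg in(-1,1):
            m=gr&(np.abs(q[...,1]*sg-82)<22)&(np.abs(q[...,0]-5)<60)&(q[...,2]>16)&(q[...,2]<85)
            if m.any():print(nm,"bar end",sg,m.sum(),np.median(q[m],0))
        m=gr&(np.abs(q[...,1])<42)&(np.abs(q[...,0]+20)<90)&(q[...,2]>145)&(q[...,2]<185)
        print(nm,"rest top",m.sum(),np.percentile(q[m],[5,50,95],axis=0).ravel() if m.any() else "")
E
python3 - <<'E'
from h import *
look(1);print(st(manip.read_state()["eef_pos"]))
E
```

```text
top bar end 1 39 [43.274 74.099 51.689]
top rest top 77 [-28.269   9.259 147.412 -23.467  26.916 159.997 -13.521  40.48  168.598]
scene bar end -1 104 [ 31.001 -99.56   51.616]
scene rest top 4 [-28.169 -40.933 153.92  -25.64  -40.853 155.555 -23.577 -34.946 168.481]
[ 24.741 -91.195  20.678]
```

The foot bar is at stand (43, z≈47) and the rest at about 0.18 rad, which matches leg = 0.75 (predicted 42.6, 48). The leg is at its stop and the rest has begun to follow, so I now push the rest's top from the front.

```bash
python3 -m creep '0 -0.76 0 0 0 0; 0 -0.76 0 0 0 0; 0 -0.76 0 0 0 0; 0 0 -0.9 0 0 0; 0 0 -0.9 0 0 0; 0 0 -0.9 0 0 0; 0 0 -0.9 0 0 0; 0 0 -0.9 0 0 0; 0.76 0 0 0 0 0; 0.76 0 0 0 0 0; 0.76 0 0 0 0 0; 0 0 0.75 0 0 0; 0 0 0.75 0 0 0; 0 0.3 0 0 0 0; 0 0.3 0 0 0 0; 0 0.3 0 0 0 0; 0 0.2 0 0 0 0' |grep -E 'pos|wrist|clock'
python3 - <<'E'
from h import *
s=manip.read_state();print(st(s["eef_pos"]),s["wrist_force"]@U)
E
```

```text
clock: 7.95
eef_pos: [487.5, 176.4, 141.2]
wrist_force: [-1.0, 0.3, -0.4]
[-21.865  -0.288 141.201] -0.8782435536260502
```

```bash
python3 -m creep '0 0.1 0 0 0 0; 0 0.1 0 0 0 0; 0 0 0 0 0 0' | grep -E 'pos|wrist'; python3 -m creep '0 0.05 0 0 0 0; 0 0 0 0 0 0' | grep -E 'pos|wrist';python3 -m creep '0 0.05 0 0 0 0; 0 0 0 0 0 0' | grep -E 'pos|wrist'; python3 -m creep '0 0.05 0 0 0 0; 0 0 0 0 0 0' | grep -E 'pos|wrist'
python3 - <<'E'
from h import *
look(2);s=manip.read_state();print(st(s["eef_pos"]),s["wrist_force"]@U)
E
```

```text
eef_pos: [494.0, 178.8, 140.7]
wrist_force: [0.9, -0.6, 0.1]
eef_pos: [494.9, 179.2, 140.5]
wrist_force: [-6.6, -2.3, 3.7]
eef_pos: [495.3, 179.3, 140.3]
wrist_force: [-19.8, -7.5, 9.6]
eef_pos: [495.7, 179.5, 140.2]
wrist_force: [-32.1, -13.1, 17.2]
top bar end -1 42 [ 44.244 -75.427  30.553]
top rest top 1 [ -0.323 -40.491 150.117  -0.323 -40.491 150.117  -0.323 -40.491 150.117]
scene bar end -1 27 [ 46.11  -83.984  30.37 ]
scene bar end 1 15 [47.246 77.325 30.961]
scene rest top 94 [-21.217 -36.656 146.449  -1.86   -8.955 157.866   7.689  32.402 182.722]
[-13.081  -0.132 140.208] -33.15585913410141
```

The foot bar is now on the rail (surface z≈30, centre≈26) and 33 N has been resisted, so the stand is locked. Next I retract, open the gripper and go above the tablet.

```bash
python3 -m creep '0 -0.3 0 0 0 0; 0 -0.7 0 0 0 0; 0 0 -0.8 0 0 0; 0 0 -0.8 0 0 0; 0 0 -0.8 0 0 0; 0 0 -0.8 0 0 0; 0 0 -0.8 0 0 0' 0|grep -E 'pos|wrist|gap'
python3 - <<'E'
from h import *
look(3)
go([563,-242,300],[np.pi,0,np.deg2rad(87.5)])
E
```

```text
eef_pos: [461.8, 167.3, 301.9]
wrist_force: [-0.2, -0.1, 0.5]
finger_gap: 67.2
top bar end -1 42 [ 44.196 -75.373  31.299]
top rest top 26 [ -3.033 -39.962 145.371   2.037 -33.832 152.357  10.483 -28.617 159.357]
scene bar end -1 25 [ 47.111 -81.639  30.171]
scene bar end 1 17 [47.661 77.268 31.776]
scene rest top 47 [ -2.772 -39.884 145.579   3.263  -5.874 155.94   10.68   34.417 160.495]
pose [462.682 167.548 303.95 ] [3.136 0.    1.915] t 10.15 F [-0.087 -0.073 -0.012] joints [ 0.273  0.106  1.526  0.     1.503 -0.072]
 shift first, tool units(total): [-10.484  -1.1     0.096]
 then turn units: [ 0.002 -0.     0.124] | shift if after turn: [-10.12    2.952   0.099]
```

```bash
python3 -m creep '-0.874 -0.092 0 0 0 0; -0.874 -0.092 0 0 0 0; -0.874 -0.092 0 0 0 0; -0.874 -0.092 0 0 0 0; -0.874 -0.092 0 0 0 0; -0.874 -0.092 0 0 0 0; -0.874 -0.092 0 0 0 0; -0.874 -0.092 0 0 0 0; -0.874 -0.092 0 0 0 0; -0.874 -0.092 0 0 0 0; -0.874 -0.092 0 0 0 0; -0.874 -0.092 0 0 0 0; 0 0 0 0 0 0.041; 0 0 0 0 0 0.041; 0 0 0 0 0 0.041; 0 0 0 0 0 0' 0|grep -E 'pos|rot|gap'
python3 - <<'E'
from h import *
go([563,-242,170],[np.pi,0,np.deg2rad(87.5)])
E
```

```text
eef_pos: [562.0, -242.4, 299.9]
eef_rot: [-3.141, -0.0, 1.53]
finger_gap: 93.7
pose [ 562.012 -242.448  299.855] [-3.141 -0.     1.53 ] t 12.15 F [-0.049 -0.652  0.245] joints [-0.467  0.396  1.177 -0.     1.569 -0.426]
 shift first, tool units(total): [0.011 0.026 3.246]
 then turn units: [-0.    -0.     0.001] | shift if after turn: [0.012 0.024 3.246]
```

Down 130 mm, then close at a moderate force and check the side load.

```bash
python3 -m creep '0 0 0.65 0 0 0; 0 0 0.65 0 0 0; 0 0 0.65 0 0 0; 0 0 0.65 0 0 0; 0 0 0.65 0 0 0'|grep -E 'pos|wrist'; python3 -m creep '0 0 0 0 0 0; 0 0 0 0 0 0; 0 0 0 0 0 0; 0 0 0 0 0 0; 0 0 0 0 0 0; 0 0 0 0 0 0; 0 0 0 0 0 0; 0 0 0 0 0 0' 1 40
```

```text
eef_pos: [561.9, -242.3, 169.4]
wrist_force: [-0.0, -0.5, -0.9]
clock: 13.78
eef_pos: [562.1, -242.5, 170.6]
eef_rot: [-3.142, -0.0, 1.529]
wrist_force: [-0.3, -1.1, -0.1]
finger_gap: 17.3
finger_force: 0.0
```

```bash
python3 -m creep '0 0 0 0 0 0; 0 0 0 0 0 0; 0 0 0 0 0 0; 0 0 0 0 0 0'; python3 -m creep '0 0 -0.25 0 0 0; 0 0 -0.5 0 0 0; 0 0 -0.75 0 0 0; 0 0 -0.75 0 0 0; 0 0 -0.75 0 0 0; 0 0 -0.75 0 0 0; 0 0 -0.75 0 0 0; 0 0 -0.75 0 0 0; 0 0 -0.5 0 0 0; 0 0 0 0 0 0';python3 - <<'E'
from h import *
for nm in("top","scene"):
    c=manip.camera(nm);np.savez(nm+"4.npz",**c);w=xyz(c);h=cv2.cvtColor(c["color"],cv2.COLOR_RGB2HSV).astype(int)
    m=(h[...,2]<60)&(w[...,0]>480)&(w[...,0]<640)&(w[...,1]<-150)&(w[...,1]>-330)&(w[...,2]>300)&(w[...,2]<420)
    print(nm,m.sum(),np.percentile(w[m],[1,50,99],axis=0))
c=np.load("scene4.npz")["color"];cv2.imwrite("pics/lift.png",cv2.resize(c[100:310,170:450,::-1],(800,600)))
E
```

```text
clock: 14.28
eef_pos: [562.1, -242.5, 170.6]
eef_rot: [-3.141, -0.0, 1.529]
wrist_force: [-1.8, -0.0, 0.1]
finger_gap: 11.7
finger_force: 40.0
clock: 15.52
eef_pos: [562.3, -242.5, 402.0]
eef_rot: [3.139, 0.001, 1.529]
wrist_force: [-0.7, -0.2, -4.4]
finger_gap: 12.1
finger_force: 40.0
top 114 [[ 557.618 -205.695  301.317]
 [ 558.862 -187.162  360.386]
 [ 564.404 -177.17   418.516]]
scene 963 [[ 556.968 -308.236  301.226]
 [ 567.927 -260.709  358.127]
 [ 571.833 -184.103  418.553]]
```

View pics/lift.png

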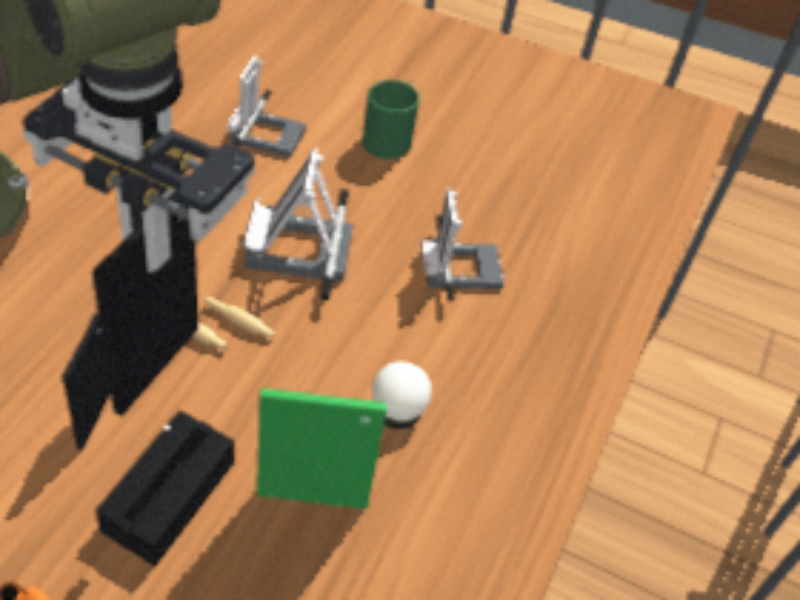

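The tablet is held square below the gripper at (145,320), the dock slot is empty at (165,480), and the stand stands as an A-frame at (300,220). The tablet's centre in y is -242.7, so the grip is centred.

```bash
cat >> h.py <<'E'
def tgt(th,d,up):
    e=np.sin(th)*U+[0,0,np.cos(th)];n=np.cos(th)*U-[0,0,np.sin(th)]
    p=ws_(-55,0,26)+4*e-d*n+(155.6+up)*e
    return p,R.from_matrix(np.stack([V,n,-e],1)).as_euler("xyz")
E
python3 - <<'E'
from h import *
p,r=tgt(.40,13,80);print(p,r)
go([*p[:2],402],r)
E
```

```text
[532.834 192.758 251.749] [-2.742  0.     1.911]
pose [ 562.079 -242.382  399.679] [-3.141 -0.     1.529] t 15.625 F [ 0.306  0.063 -4.493] joints [-0.467  0.402  0.947 -0.     1.794 -0.425]
 shift first, tool units(total): [10.839 -1.184 -0.052]
 then turn units: [ 0.125 -0.025 -0.12 ] | shift if after turn: [10.499  2.687 -1.199]
```

```bash
python3 -m creep '0.3 -0.03 0 0 0 0; 0.6 -0.07 0 0 0 0; 0.77 -0.084 0 0 0 0; 0.77 -0.084 0 0 0 0; 0.77 -0.084 0 0 0 0; 0.77 -0.084 0 0 0 0; 0.77 -0.084 0 0 0 0; 0.77 -0.084 0 0 0 0; 0.77 -0.084 0 0 0 0; 0.77 -0.084 0 0 0 0; 0.77 -0.084 0 0 0 0; 0.77 -0.084 0 0 0 0; 0.77 -0.084 0 0 0 0; 0.77 -0.084 0 0 0 0; 0.7 -0.08 0 0 0 0'; python3 -m creep '0 0 0 0.025 -0.005 -0.024; 0 0 0 0.025 -0.005 -0.024; 0 0 0 0.025 -0.005 -0.024; 0 0 0 0.025 -0.005 -0.024; 0 0 0 0.025 -0.005 -0.024; 0 0 0 0 0 0'
python3 - <<'E'
from h import *
go(*tgt(.40,13,80))
E
```

```text
clock: 17.5
eef_pos: [531.3, 195.0, 400.7]
eef_rot: [-3.142, -0.0, 1.53]
wrist_force: [0.7, -0.3, -4.0]
finger_gap: 11.7
finger_force: 40.0
clock: 18.25
eef_pos: [532.6, 194.1, 399.4]
eef_rot: [-2.742, 0.003, 1.913]
wrist_force: [-0.3, -0.0, -3.8]
finger_gap: 11.7
finger_force: 40.0
pose [532.573 194.088 399.414] [-2.742  0.003  1.913] t 18.25 F [-0.283 -0.012 -3.792] joints [ 0.295  0.565  0.76  -0.026  2.215 -0.058]
 shift first, tool units(total): [-0.023  1.43   3.403]
 then turn units: [0.    0.001 0.   ] | shift if after turn: [-0.033  1.433  3.402]
```

```bash
python3 -m creep '-0.006 0.286 0.68 0 0 0; -0.006 0.286 0.68 0 0 0; -0.006 0.286 0.68 0 0 0; -0.006 0.286 0.68 0 0 0; -0.006 0.286 0.68 0 0 0; 0 0 0 0 0 0'|grep -E 'pos|wrist'
python3 - <<'E'
from h import *
go(*tgt(.40,13,8))
for nm in("top","scene"):
    c=manip.camera(nm);np.savez(nm+"5.npz",**c)
a=np.load("top5.npz")["color"][130:250,120:280,::-1];b=np.load("scene5.npz")["color"][95:215,190:350,::-1]
cv2.imwrite("pics/near.png",np.hstack([cv2.resize(i,(400,300),interpolation=cv2.INTER_CUBIC) for i in(a,b)]))
E
```

```text
eef_pos: [532.2, 191.6, 252.1]
wrist_force: [-0.4, 0.9, -3.7]
pose [532.24  191.585 252.138] [-2.742  0.003  1.91 ] t 19.0 F [-0.437  0.889 -3.731] joints [ 0.291  0.565  1.088 -0.023  1.886 -0.051]
 shift first, tool units(total): [0.027 0.024 1.8  ]
 then turn units: [ 0.     0.001 -0.001] | shift if after turn: [0.023 0.026 1.8  ]
```

View pics/near.png

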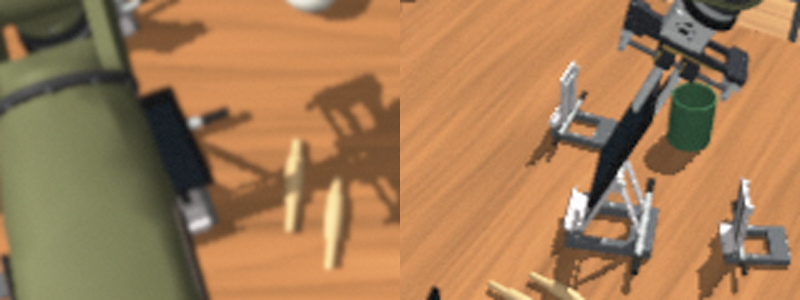

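The tablet is in front of the leaning rest and parallel to it (scene half, 625,150), with its lower edge above the shelf at (580,215). I lower it slowly.

```bash
python3 -m creep '0.006 0.006 0.45 0 0 0; 0.006 0.006 0.45 0 0 0; 0.006 0.006 0.45 0 0 0; 0.006 0.006 0.4 0 0 0; 0 0 0 0 0 0'|grep -E 'pos|wrist'; python3 -m creep '0 0 0.1 0 0 0; 0 0 0 0 0 0'|grep -E 'pos|wrist'
python3 - <<'E'
from h import *
go(*tgt(.40,13,0))
c=manip.camera("scene");np.savez("scene6.npz",**c)
w=xyz(c);q=st(w);h=cv2.cvtColor(c["color"],cv2.COLOR_RGB2HSV).astype(int)
e=np.array([np.sin(.4),0,np.cos(.4)]);n=np.array([np.cos(.4),0,-np.sin(.4)])
H=np.array([-55,0,26.]);A=(q-H)@n;E_=(q-H)@e
for lab,m in(("tablet",(h[...,2]<60)&(E_>40)&(E_<200)&(np.abs(q[...,1])<75)&(np.abs(A+10)<25)),("shiny",(h[...,2]>110)&(h[...,1]<70)&(E_>-10)&(E_<150)&(np.abs(q[...,1])<55)&(np.abs(A+5)<30))):
    print(lab,m.sum(),"n",np.percentile(A[m],[5,50,95]),"e",np.percentile(E_[m],[1,99]),"y",np.percentile(q[m][:,1],[1,99]))
E
```

```text
eef_pos: [508.3, 183.4, 189.1]
wrist_force: [-0.1, 0.6, -3.7]
eef_pos: [507.0, 182.8, 185.1]
wrist_force: [-0.7, -0.0, -4.7]
pose [507.044 182.823 185.098] [-2.745  0.003  1.911] t 19.975 F [-0.748 -0.025 -4.673] joints [ 0.289  0.542  1.277 -0.022  1.718 -0.05 ]
 shift first, tool units(total): [ 0.019 -0.013  0.196]
 then turn units: [ 0.001  0.001 -0.   ] | shift if after turn: [ 0.019 -0.013  0.196]
tablet 275 n [-19.094 -18.115  -8.101] e [ 40.893 199.184] y [-69.101  40.323]
shiny 115 n [-26.096   2.653  19.057] e [  1.577 144.793] y [-49.972  37.134]
```

```bash
for k in 1; do python3 -m creep '0.01 0 0.06 0 0 0; 0 0 0.06 0 0 0; 0 0 0 0 0 0'|grep -E 'pos|wrist'; python3 -m creep '0 0 0.04 0 0 0; 0 0 0 0 0 0'|grep -E 'pos|wrist'; python3 -m creep '0 0 0.04 0 0 0; 0 0 0 0 0 0'|grep -E 'pos|wrist'; done
```

```text
eef_pos: [504.8, 182.5, 179.9]
wrist_force: [0.2, -0.5, -4.2]
eef_pos: [504.3, 182.2, 178.5]
wrist_force: [0.5, 0.5, -4.9]
eef_pos: [504.1, 182.1, 178.1]
wrist_force: [3.0, 0.6, 4.7]
```

Shelf contact came at the predicted height. Next I press the tablet back against the rest.

```bash
python3 -m creep '0 0.06 -0.02 0 0 0; 0 0.05 0 0 0 0; 0 0 0 0 0 0'|grep -E 'pos|wrist'; python3 -m creep '0 0.04 0 0 0 0; 0 0 0 0 0 0'|grep -E 'pos|wrist'; python3 -m creep '0 0.03 0 0 0 0; 0 0 0 0 0 0'|grep -E 'pos|wrist'
python3 - <<'E'
from h import *
go(*tgt(.40,6,0))
E
```

```text
eef_pos: [507.9, 183.6, 176.3]
wrist_force: [0.8, -0.0, 4.5]
eef_pos: [509.4, 184.0, 175.7]
wrist_force: [0.8, 0.2, 4.8]
eef_pos: [510.2, 184.4, 175.3]
wrist_force: [-1.5, -0.5, 6.6]
pose [510.19  184.357 175.266] [-2.743  0.002  1.912] t 21.775 F [-1.518 -0.538  6.626] joints [ 0.29   0.559  1.275 -0.022  1.705 -0.049]
 shift first, tool units(total): [ 0.009 -0.014  0.004]
 then turn units: [ 0.     0.001 -0.   ] | shift if after turn: [ 0.009 -0.014  0.004]
```

```bash
python3 -m creep '0 0.03 0 0 0 0; 0 0 0 0 0 0'|grep -E 'pos|wrist'; python3 -m creep '0 0.03 0 0 0 0; 0 0 0 0 0 0'|grep -E 'pos|wrist'
python3 - <<'E'
from h import *
for nm in("top","scene"):
    c=manip.camera(nm);np.savez(nm+"7.npz",**c)
    q=st(xyz(c));h=cv2.cvtColor(c["color"],cv2.COLOR_RGB2HSV).astype(int)
    e=np.array([np.sin(.4),0,np.cos(.4)]);n=np.array([np.cos(.4),0,-np.sin(.4)]);P=q-[-55,0,26];A=P@n;E_=P@e
    m=(h[...,2]<60)&(E_>20)&(E_<150)&(np.abs(q[...,1])<75)&(np.abs(A+6)<14)
    print(nm,m.sum(),"n",np.percentile(A[m],[5,50,95]),"e",np.percentile(E_[m],[1,99]),"y",np.percentile(q[m][:,1],[1,99]))
c=np.load("scene7.npz")["color"][95:215,200:340,::-1];cv2.imwrite("pics/seat.png",cv2.resize(c,(700,600),interpolation=cv2.INTER_CUBIC))
E
```

```text
eef_pos: [510.5, 184.5, 175.2]
wrist_force: [-8.8, -3.0, 11.8]
eef_pos: [510.8, 184.6, 175.1]
wrist_force: [-16.0, -5.7, 14.7]
top 342 n [-12.45  -10.174  -7.836] e [ 22.509 148.31 ] y [-63.044 -22.019]
scene 228 n [-12.247 -10.976  -1.539] e [ 25.655 148.854] y [-68.156  37.429]
```

View pics/seat.png

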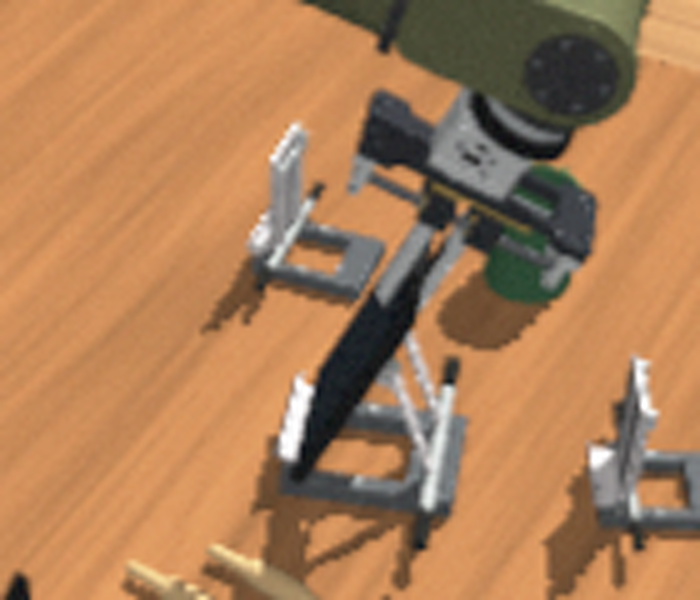

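The tablet is seated on the shelf inside the upstand (300,440), flat against the rest (370,340), and pressing it met 17 N of resistance. I ease off, open, and withdraw along the fingers.

```bash
python3 -m creep '0 -0.07 0 0 0 0; 0 0 0 0 0 0' - 5|grep -E 'pos|wrist'; python3 -m creep '0 0 0 0 0 0; 0 0 0 0 0 0; 0 0 0 0 0 0; 0 0 0 0 0 0; 0 0 0 0 0 0' 0.6|grep -E 'pos|wrist|gap|force'; python3 -m creep '0 0 -0.2 0 0 0; 0 0 -0.5 0 0 0; 0 0 -0.8 0 0 0; 0 0 -0.8 0 0 0; 0 0 -0.8 0 0 0; 0 -0.3 -0.8 0 0 0; 0 -0.8 -0.5 0 0 0; 0 -0.8 0 0 0 0; 0 -0.8 0 0 0 0; 0 -0.8 0 0 0 0; 0 -0.8 0 0 0 0; 0 0 0 0 0 0'
python3 - <<'E'
from h import *
for nm in("top","scene"):
    c=manip.camera(nm);np.savez(nm+"8.npz",**c)
    q=st(xyz(c));h=cv2.cvtColor(c["color"],cv2.COLOR_RGB2HSV).astype(int)
    e=np.array([np.sin(.4),0,np.cos(.4)]);n=np.array([np.cos(.4),0,-np.sin(.4)]);P=q-[-55,0,26];A=P@n;E_=P@e
    m=(h[...,2]<60)&(E_>20)&(E_<215)&(np.abs(q[...,1])<75)&(np.abs(A+6)<14)
    print(nm,m.sum(),"n",np.percentile(A[m],[5,50,95]),"e",np.percentile(E_[m],[1,99]),"y",np.percentile(q[m][:,1],[1,99]))
a=np.load("top8.npz")["color"][110:260,100:300,::-1];b=np.load("scene8.npz")["color"][95:245,190:390,::-1]
cv2.imwrite("pics/end.png",np.hstack([cv2.resize(i,(400,300),interpolation=cv2.INTER_CUBIC) for i in(a,b)]))
E
```

```text
eef_pos: [510.2, 184.2, 175.2]
wrist_force: [-0.8, -0.7, 4.2]
eef_pos: [510.0, 184.2, 175.2]
wrist_force: [0.3, -1.1, 0.6]
finger_gap: 37.6
finger_force: 0.0
clock: 24.75
eef_pos: [423.8, 154.4, 406.3]
eef_rot: [-2.747, 0.003, 1.912]
wrist_force: [0.4, 0.8, -1.3]
finger_gap: 37.5
finger_force: 0.0
top 807 n [-12.823 -10.378  -7.725] e [ 22.73  206.143] y [-63.117   7.762]
scene 396 n [-12.318 -11.084  -2.034] e [ 28.615 206.025] y [-68.916  41.698]
```

View pics/end.png

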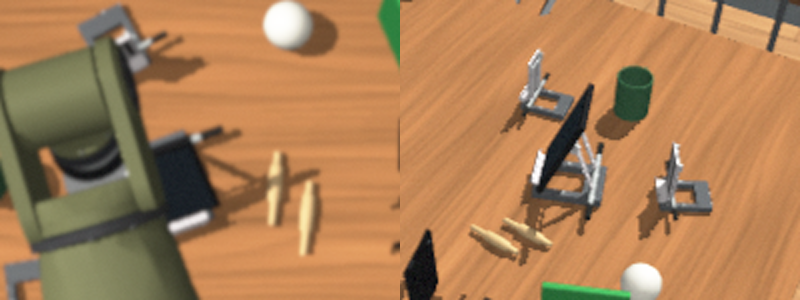

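The tablet leans flat against the rest. Its top is 206 mm up the rest (204 expected) and its -y edge is at about -64.5 (-65 expected). The ball, bails and mug have not moved, and the arm is clear.

```bash
python3 -c "
from cell import manip
print(manip.sign_off())"
```

```text
the job is handed in; nothing more can be done
None
```

The job is handed in at about 25 s on the clock: the leg is out to its stop, the rest is locked on the rear rail, and the tablet leans on the rest, centred to within about 2 mm with its screen facing out. The ball, bails and mug look unmoved in the last views; the cone was not in them, but the arm never went near it.

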